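# Clip the rim strips onto a display panel

### The job

Finish closing up the repaired display panel lying on the bench: with the fingertips, press down the four grey strips round its rim until every one clicks fully shut, the two long strips first and then the two short ones, whose ends lap over them. Only press: do not lift the panel or shove it across the bench, do not press on the fragile glass in the middle, and leave the other things where they lie.

Things in the scene. Friction and masses are not known exactly. Their poses are not given: they have to be found in the camera images.
- panel_unit: loose black display panel unit lying on its back, 120 mm (its x) by 240 mm (its y), about 0.9 kg. Origin: centre of its underside, on the bench; z up. Case 29 mm high; round its edge four grey rim strips, one per side, each 23.5 mm wide, 10 mm thick, top 49 mm above the bench while unclipped, 42 mm when shut. A monitor 195 mm tall stands at the bench's front edge.
- display_glass: the unit's dark glass display, 70 x 190 mm, between the strips; fixed to the unit. Origin: centre of its underside; its face is 36.5 mm above the bench, 5.5 mm below the tops of the shut strips. Fragile: it must not be pressed (more than 3 N fails).
- long_near_top (a point): middle of the upper face of the long strip on the unit's -x side: x, y offset (-48, 0) mm in the unit's frame. The strip is 190 mm along the unit's y; 23.5 mm wide. Moves down with the strip.
- long_near (a joint): travel of the long strip on the unit's -x side, m: 0 = standing proud (unclipped), 0.007 = fully clipped shut. It moves straight down and stays level wherever it is pressed. It snaps: resistance rises to about 9 N, and past about half travel it pulls itself shut and stays; let go before that and it springs back up.
- long_far_top (a point): middle of the upper face of the long strip on the unit's +x side: x, y offset (48, 0) mm in the unit's frame. The strip is 190 mm along the unit's y; 23.5 mm wide. Moves down with the strip.
- long_far (a joint): travel of the long strip on the unit's +x side, m: 0 = standing proud (unclipped), 0.007 = fully clipped shut. It moves straight down and stays level wherever it is pressed. It snaps: resistance rises to about 9 N, and past about half travel it pulls itself shut and stays; let go before that and it springs back up.
- short_left_top (a point): middle of the upper face of the short strip on the unit's +y side: x, y offset (0, 108) mm in the unit's frame. The strip is 120 mm along the unit's x, its thin tongues lap over the ends of the two long strips; 23.5 mm wide. Moves down with the strip.
- short_left (a joint): travel of the short strip on the unit's +y side, m: 0 = standing proud (unclipped), 0.007 = fully clipped shut. It moves straight down and stays level wherever it is pressed. It snaps: resistance rises to about 9 N, and past about half travel it pulls itself shut and stays; let go before that and it springs back up.
- short_right_top (a point): middle of the upper face of the short strip on the unit's -y side: x, y offset (0, -108) mm in the unit's frame. The strip is 120 mm along the unit's x, its thin tongues lap over the ends of the two long strips; 23.5 mm wide. Moves down with the strip.
- short_right (a joint): travel of the short strip on the unit's -y side, m: 0 = standing proud (unclipped), 0.007 = fully clipped shut. It moves straight down and stays level wherever it is pressed. It snaps: resistance rises to about 9 N, and past about half travel it pulls itself shut and stays; let go before that and it springs back up.
- driver_black: black-handled screwdriver 25x160x23 mm lying beside the unit's left short side, loose bystander, to be left where it is. Origin: centre of its underside.
- usb_stick: black USB stick 18x50x8 mm lying beside the unit's far long side, loose bystander, to be left where it is. Origin: centre of its underside.
- tweezers: bright steel tweezers 14x122x10 mm lying beside the unit's near long side, loose bystander, to be left where it is. Origin: centre of its underside.
- meter: yellow pocket multimeter 142x72x39 mm left of the unit, loose bystander, to be left where it is. Origin: centre of its underside.
- long_nose: red-handled long-nose pliers 50x148x11 mm left of the unit, loose bystander, to be left where it is. Origin: centre of its underside.
- ear_case: small oval red and black case 49x70x31 mm right of the unit, loose bystander, to be left where it is. Origin: centre of its underside.
- marker: white marker pen 12x130x11 mm lying beside the unit's right short side, loose bystander, to be left where it is. Origin: centre of its underside.

How it is judged (in metres and radians):
On the way, in this order (a step that is already met when the one before it is completed fails the run):
1. both long strips are clicked shut (value of joint each of long_near, long_far above 0.006 m), for 0.1 s.
2. both short strips are clicked shut as well (all of step 1 and value of joint each of short_left, short_right above 0.006 m), for 0.2 s.
At the end, for the whole second after the job is handed in: all four strips clicked shut (each at more than 6 of its 7 mm travel), the panel lying flat on the bench (tilt under 0.05 rad, under 4 mm up) and at rest (all of step 2 and angle between panel_unit's own z axis and vertical below 0.05 rad and height (world z) of panel_unit below 0.004 m and linear speed of panel_unit below 0.02 m/s); the robot touches nothing.
It fails at once if a short strip was pressed shut before both long strips were shut (value of joint any of short_left, short_right above 0.006 m and not (value of joint each of long_near, long_far above 0.006 m)).
It fails at once if the glass was pressed with more than 3 N (contact force between any of the fingers, the arm and display_glass above 3 N).
It fails at once if the panel was lifted or tipped (over 10 mm, or 0.15 rad) (height (world z) of panel_unit above 0.01 m or angle between panel_unit's own z axis and vertical above 0.15 rad).
It fails at once if the panel was shoved more than 40 mm (distance of panel_unit from where it was at the start of the episode above 0.04 m).
It fails at once if a bystander was moved more than 30 mm (distance of any of driver_black, usb_stick, tweezers, meter, long_nose, ear_case, marker from where it was at the start of the episode above 0.03 m).
It also fails if it takes over 48 s, if anything falls off the work surface, if the arm or the gripper's body presses on something with over 40 N, if the wrist force passes 120 N, or if a joint passes its speed limit or range.

### The arm

A 7-joint arm with a two-finger parallel gripper is mounted at the origin on a cart in front of the work surface, level with it; the furniture and walls round the work are solid. World frame = base frame: x ahead of the robot, y to its left, z up, the work surface at z = 0. Lengths are in m, angles in degrees, forces in N, time in s.
With the tool pointing down it reaches from about 0.425 to 0.875 m from the base axis. Payload 8.4 kg.
Tool frame: the origin (TCP) lies on the centre line of the jaws, within the pads' length; the fingertips stand arm.tip_reach ahead of it and the grasp point (between the pads) lies 6 mm ahead of it (arm.tip_reach is the distance from the TCP to the fingertips, in m); z points along the fingers, y is the line along which they close (so a half turn about z gives the same grasp; the last joint's range is limited). The gripper opens to 87 mm and grips with 3 to 60 N. Pads are 19 mm wide; open, the fingers measure 117 mm over their backs; the gripper's body (75 mm by 190 mm) begins 51 mm behind the grasp point.
Start: joints at [-74.267, 19.091, 2.286, 83.961, -0.768, 76.965, -3.352], TCP at [0.237, 0.605, 0.248] pointing down, gripper open.
Joint ranges: [-147.57, 147.57], [-21.85, 119.76], [-74.77, 79.35], [14.55, 137.4], [-85.83, 265.84], [4.83, 119.75], [-152.11, 152.11]. Speed limits (degrees/s): [127.2, 127.2, 159.86, 159.86, 180, 180, 180].

### API

Orientations are given as a 3x3 rotation matrix whose columns are the frame's x, y, z axes.
In Python, from workcell import arm, eyes, order, monitor gives the robot as it stands. Calls block until the motion is done:
- arm.move_pose(position, orientation): joint-space move of the TCP to a pose.
- arm.line_to(position, orientation=None, rate=0.15, guard=None): straight line of the TCP; orientation=None keeps the orientation; rate is the mean speed in m/s. With guard (N) it stops when the force on the tool has changed by that much, and returns True; else False.
- arm.movej(angles): joint-space move.
- arm.command_gripper(opening, newtons=None): opening from 0.0 (shut) to 1.0 (fully open); newtons is the grip in N (None keeps the last); returns when the fingers have stopped.
- arm.pause(seconds).
- arm.inverse_kinematics(position, orientation): joint angles nearest the present ones, or None.
- eyes.get_image(name): name is "scene" or "top"; returns a dict with "image" (420x560x3 uint8, red, green, blue), "fx", "fy", "cx", "cy" (pixels), "distortion" ([k1, k2, p1, p2, k3] as OpenCV has them; the pictures are not rectified), "view" (4x4, takes a point from world to camera coordinates). Camera axes: x right, y up, looking along -z (the intrinsics and any distortion apply to the point x, -y, -z); pixel columns grow to the right and rows downward; lengths in m; the calibration is good to about 2 mm. A picture is of the moment at which its call begins. There is no depth.
A pose or a line that the arm cannot do raises arm.IKError and nothing moves.
- order.job_done(): hands the job in; it is judged then, once.
Readings, each from a call of its own:
- monitor.get_t(): time.
- monitor.get_joint_positions(): joint angles.
- monitor.get_dq(): joint speeds.
- monitor.get_tau(): joint torques, N m.
- monitor.get_eef_pos(): TCP position.
- monitor.get_tcp_rot(): TCP orientation.
- monitor.get_force(): force on the tool from outside, world axes, zero at the start.
- monitor.get_wrist_torque(): the same for the moment, N m.
- monitor.get_width(): opening from 0.0 (shut) to 1.0 (fully open).
- monitor.get_grip_force(): force on a finger pad.
Only numpy, scipy, OpenCV 4.12 (cv2) and the standard library are available. Lean on these libraries where they do the work, as an engineer would, in place of code of your own. Each camera call takes 0.05 s, during which the arm holds its last target. There are 200 camera calls.

## Working session

There is one attempt and no reset: what is moved stays moved. The work goes in short steps, each a Python script; the robot and the scene stay as the last script left them, time stands still between calls to the robot, and variables do not carry over. Pictures are saved under pics/ and viewed, at most 10 in all, crops included, and the job is handed in when it is done.

```bash
mkdir -p pics
python3 - <<'E'
from workcell import arm, eyes, order, monitor
import cv2
for n in("top","scene"):
    d=eyes.get_image(n); cv2.imwrite(f"pics/{n}0.png",d["image"][:,:,::-1])
    print(n,d["fx"],d["fy"],d["cx"],d["cy"],d["distortion"],d["view"])
print(arm.tip_reach,monitor.get_t(),monitor.get_eef_pos(),monitor.get_tcp_rot(),monitor.get_width())
E
```

```text
top 543.684913536202 543.684913536202 279.3708794218957 208.28863831658353 [-0.18066847  0.          0.          0.          0.        ] [[-0.00888983 -0.99990774  0.0102702   0.00374215]
 [ 0.99391496 -0.00770796  0.10988015 -0.53642531]
 [-0.10979085  0.01118452  0.99389178 -1.32654221]
 [ 0.          0.          0.          1.        ]]
scene 513.7775109580678 513.7775109580678 280.0917172499291 217.45716826483294 [-0.06195406  0.          0.          0.          0.        ] [[ 0.43668852 -0.89956299  0.00946415 -0.2184809 ]
 [ 0.79662991  0.39156497  0.46049719 -0.47921693]
 [-0.41795205 -0.19355441  0.88761071 -1.15880291]
 [ 0.          0.          0.          1.        ]]
0.025 0.1 [0.23720806 0.60476862 0.24676053] [[-9.30963185e-01  3.65112823e-01 -4.17155161e-04]
 [ 3.65113044e-01  9.30962181e-01 -1.37174421e-03]
 [-1.12485722e-04 -1.42935215e-03 -9.99998972e-01]] 0.999103678746492
```

View pics/top0.png

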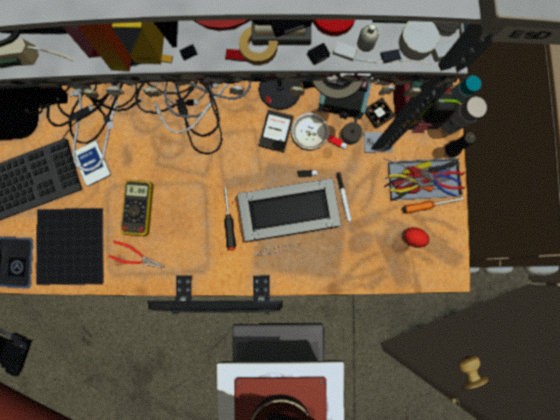

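View pics/scene0.png

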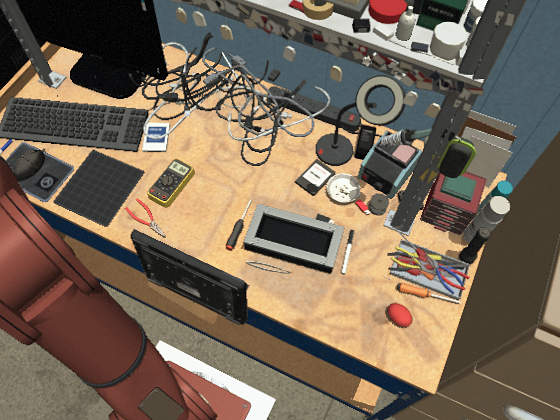

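The top view shows the grey rim at about (237–343, 180–242), with the monitor in front of it at y≈277–312, x≈148–283. The tweezers lie just in front of the panel at (278, 250). I'll fit the rim quad and locate the monitor.

```bash
cat > h.py <<'E'
from workcell import arm, eyes, order, monitor
import cv2, numpy as np
def cast(d,px,z):
    K=np.array([[d["fx"],0,d["cx"]],[0,d["fy"],d["cy"]],[0,0,1]])
    n=cv2.undistortPoints(np.array(px,float).reshape(-1,1,2),K,np.array(d["distortion"],float)).reshape(-1,2)
    V=np.array(d["view"]);R=V[:3,:3];c=-R.T@V[:3,3]
    r=np.c_[n[:,0],-n[:,1],-np.ones(len(n))]@R
    return c+r*((z-c[2])/r[:,2])[:,None]
def rim(name,box):
    d=eyes.get_image(name);im=d["image"];h=cv2.cvtColor(im,cv2.COLOR_RGB2HSV)
    m=((h[...,1]<70)&(h[...,2]>85)).astype(np.uint8)*255
    k=np.zeros_like(m);x0,y0,x1,y1=box;k[y0:y1,x0:x1]=m[y0:y1,x0:x1]
    k=cv2.morphologyEx(k,cv2.MORPH_OPEN,np.ones((3,3)))
    c=max(cv2.findContours(k,cv2.RETR_EXTERNAL,cv2.CHAIN_APPROX_NONE)[0],key=cv2.contourArea)
    return d,k,c
E
python3 - <<'E'
from h import *
vis=[]
for n,box in(("top",(225,165,350,255)),("scene",(235,195,352,285))):
    d,k,c=rim(n,box)
    P=cast(d,c[:,0,:],0.049)[:,:2].astype(np.float32)*1000
    (cx,cy),s,a=cv2.minAreaRect(P)
    print(n,cx,cy,s,a,cv2.boxPoints(((cx,cy),s,a)).round(0).tolist())
    im=d["image"][:,:,::-1].copy();cv2.drawContours(im,[c],-1,(0,0,255),1)
    x0,y0,x1,y1=box;vis.append(cv2.resize(im[y0-20:y0+90,x0-20:x0+140],None,fx=3.5,fy=3.5))
    if n=="top":
        print("monitor top edge z.195",cast(d,[(149,302),(283,302),(149,311),(283,311)],.195).round(3).tolist())
        print("tweezers",cast(d,[(255,252),(301,246)],.005).round(3).tolist())
h=[v[:290] for v in vis];cv2.imwrite("pics/rim.png",np.vstack(h))
E
```

```text
top 532.5364990234375 -23.275588989257812 (120.95541381835938, 241.04959106445312) 9.085701942443848 [[454.0, 86.0], [492.0, -152.0], [611.0, -133.0], [573.0, 105.0]]
monitor top edge z.195 [[0.315, 0.287, 0.195], [0.315, -0.005, 0.195], [0.296, 0.287, 0.195], [0.295, -0.005, 0.195]]
tweezers [[0.429, 0.061, 0.005], [0.443, -0.055, 0.005]]
scene 535.4912719726562 -23.868515014648438 (129.7498016357422, 239.27304077148438) 9.350492477416992 [[452.0, 84.0], [491.0, -152.0], [619.0, -131.0], [580.0, 105.0]]
```

View pics/rim.png

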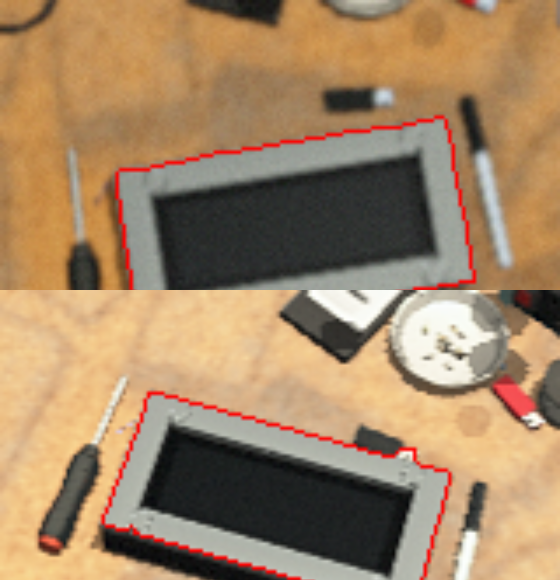

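The top-view quad measures 121 x 241 mm, which matches the panel. Its centre is (0.5325, -0.0233) and its yaw is 9.1°. I'll check IK and approach the near strip.

```bash
cat >> h.py <<'E'
C=np.array([.5325,-.0233]);a=np.radians(9.09)
ux=np.array([np.cos(a),np.sin(a)]);uy=np.array([-np.sin(a),np.cos(a)])
T={"near":(-49.5,0,uy),"far":(49.5,0,uy),"left":(0,109.5,ux),"right":(0,-109.5,ux)}
def rot(u,s=1):
    y=np.array([*(s*u),0]);z=np.array([0,0,-1.]);return np.c_[np.cross(y,z),y,z]
def pose(n,tipz,s=1):
    x,y,u=T[n];p=C+(x*ux+y*uy)/1000
    return np.array([*p,tipz+arm.tip_reach]),rot(u,s)
def press(n,s=1,up=.075):
    p,R=pose(n,.0415,s)
    f0=monitor.get_force();g=arm.line_to(p,rate=.03,guard=22)
    print(n,"guard",g,"tip z",monitor.get_eef_pos()[2]-arm.tip_reach,"dF",np.round(monitor.get_force()-f0,1))
    p[2]=up+arm.tip_reach;arm.line_to(p,rate=.1)
E
python3 - <<'E'
from h import *
for n in T:
  for s in(1,-1):
    q=arm.inverse_kinematics(*pose(n,.075,s)); print(n,s,None if q is None else np.round(q))
print(monitor.get_tcp_rot()[:,1], np.round(arm.inverse_kinematics(*pose("near",.28,1)) if arm.inverse_kinematics(*pose("near",.28,1)) is not None else 0))
E
```

```text
near 1 [-41.   9.  43. 118.  -7.  56. 105.]
near -1 [-47.  10.  49. 118.  -9.  56. -74.]
far 1 [-34.  21.  38. 105. -15.  59. 109.]
far -1 [-41.  24.  48. 105. -20.  60. -67.]
left 1 [-44.  13.  33. 113.  -9.  57.   3.]
left -1 [ -76.   34.   79.  114.  -37.   64. -151.]
right 1 [-36.  24.  55. 108. -23.  60.  38.]
right -1 [ -45.   33.   70.  108.  -35.   64. -132.]
[ 0.36516254  0.93094327 -0.00097727] [-46.  -5.  42. 103.   3.  81.  95.]
```

Run:
```python
from h import *
arm.command_gripper(0.0,10)
p=np.array(monitor.get_eef_pos());p[2]=.32;arm.line_to(p,rate=.2)
arm.move_pose(*pose("near",.28))
p,_=pose("near",.075);arm.line_to(p,rate=.15)
print(monitor.get_t(),monitor.get_eef_pos(),p,monitor.get_force(),monitor.get_width())
for n in("top","scene"):
    d=eyes.get_image(n);im=d["image"][:,:,::-1]
    im=im[120:330,140:420] if n=="top" else im[120:330,150:430]
    cv2.imwrite(f"pics/{n}1.png",im) if 0 else None
    v=im if n=="top" else np.vstack([v,im])
cv2.imwrite("pics/near1.png",cv2.resize(v,None,fx=1.42,fy=1.42))
```

```text
6.175 [ 0.48414893 -0.03108973  0.10066385] [ 0.48362165 -0.03112029  0.1       ] [-0.07062368 -0.23730298 -0.10865344] 0.0038372430082698186
```

View pics/near1.png

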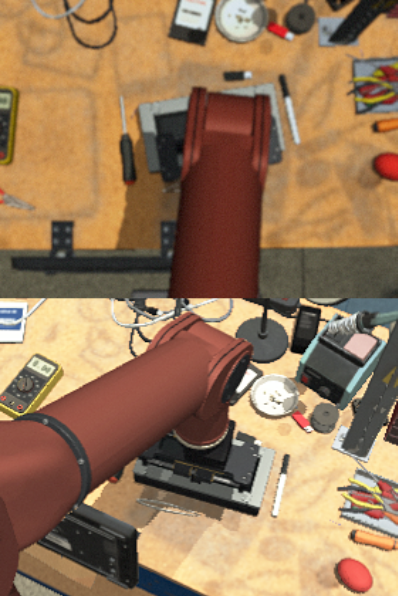

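The arm hovers over the near strip (wrist at about (230,110) in the upper crop). The forearm passes above the monitor and to its right. Next: press the near strip.

Run:
```python
from h import *
press("near")
print(monitor.get_t())
```

```text
near guard True tip z 0.04238030200721236 dF [-3.2  0.1  7.7]
7.8083
```

Run:
```python
from h import *
p,R=pose("far",.075);arm.line_to(p,R,rate=.12)
press("far",up=.15)
p,R=pose("left",.15);arm.move_pose(p,R)
print(monitor.get_t())
d=eyes.get_image("scene");cv2.imwrite("pics/s2.png",cv2.resize(d["image"][180:300,220:380,::-1],None,fx=4,fy=4))
```

```text
far guard False tip z 0.04234711895696346 dF [-7.5  0.7 15.3]
12.8417
```

View pics/s2.png

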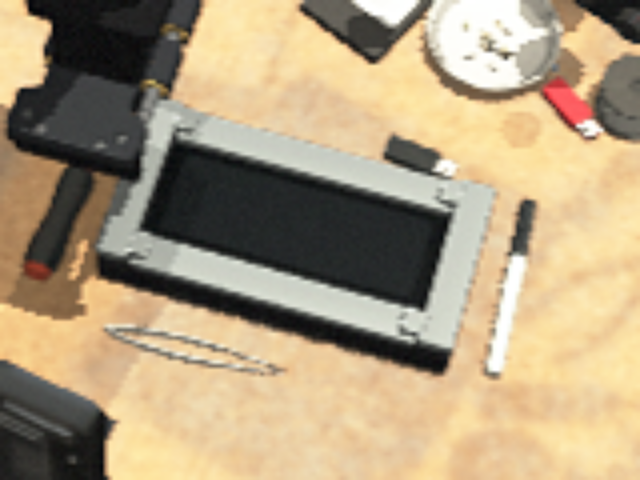

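The view is clear. The panel hasn't moved: its right corner is at (343.7, 227) px, against (343.6, 226) before. The tips reached 42.3 mm on both long strips, so both are shut. Next are the short strips.

Run:
```python
from h import *
p,_=pose("left",.075);arm.line_to(p,rate=.12)
press("left",up=.11)
p,R=pose("right",.11);arm.line_to(p,R,rate=.15)
p[2]-=.035;arm.line_to(p,rate=.12)
press("right",up=.25)
p,R=pose("near",.3);q=monitor.get_eef_pos();arm.line_to([q[0],q[1]-.12,.3],rate=.15)
print(monitor.get_t())
o=[]
for n,(x0,y0) in(("scene",(220,180)),("top",(220,155))):
    d=eyes.get_image(n);o.append(cv2.resize(d["image"][y0:y0+110,x0:x0+160,::-1],None,fx=2.7,fy=2.7))
cv2.imwrite("pics/s3.png",np.vstack(o))
```

```text
left guard True tip z 0.04239032479738002 dF [-3.9 -0.1  7.8]
right guard True tip z 0.042463486926601936 dF [-1.1  1.6  8.2]
21.8667
```

View pics/s3.png

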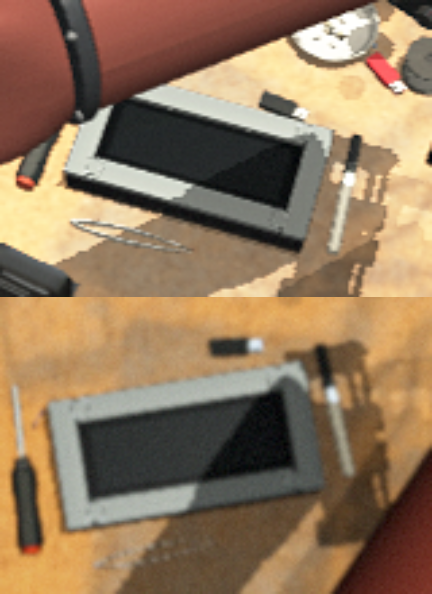

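The strips look flush at every corner in both views. The panel and the bystanders are where they were, and the arm is clear.

```bash
python3 -c "
from workcell import order
print(order.job_done())"
```

```text
the job is handed in; nothing more can be done
None
```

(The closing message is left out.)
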